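# Nip up the field-lens retaining ring of a microscope illuminator with a pin spanner

### The arm

A 6-joint arm with a two-finger parallel gripper is mounted at the origin on the work surface. World frame = base frame: x ahead of the robot, y to its left, z up, the work surface at z = 0. Lengths are in m, angles in rad, forces in N, time in s.
With the tool pointing down it reaches from about 0.375 to 0.925 m from the base axis. Payload 5.7 kg.
Tool frame: the origin (TCP) lies between the finger pads; the fingertips stand 19 mm ahead of it and the grasp point (between the pads) is the TCP; z points along the fingers, y is the line along which they close (so a half turn about z gives the same grasp; the last joint's range is limited). The gripper opens to 88 mm and grips with 3 to 60 N. Pads are 20 mm wide; open, the fingers measure 115 mm over their backs; the gripper's body (75 mm by 178 mm) begins 61 mm behind the grasp point.
Start: joints at [-1.288, 0.359, 1.51, -0, 1.272, -0.115], TCP at [0.232, -0.553, 0.242] pointing down, gripper open.
Joint ranges: [-2.97, 2.97], [-1.01, 2.36], [0.21, 2.38], [-0.96, 4.11], [0.2, 2.71], [-2.98, 2.98]. Speed limits (rad/s): [2.39, 2.39, 3.14, 3.14, 3.14, 3.14].

### API

Orientations are given as a unit quaternion [x, y, z, w].
In Python, from workcell import robot gives the robot as it stands.
- The arm moves only by the tool play_rows, never from a script. Its argument "moves" is a list of rows, each a list of 7 numbers: the finger opening in mm, from 0 to 87.8, then the shift along the world's x, y, z in mm, then the turn, a rotation vector about the world's x, y, z in degrees. A call has 1 to 12 rows; each row is the pose to reach, as a shift and turn from the pose commanded when the call began; what a row does not reach only later rows make up. A row lasts 1/12 s, in which the tool goes at most 41.7 mm and 7.16 degrees, less where a joint would pass 70% of its speed; a pose out of reach is approached as far as the arm can. A call with a gripper value outside its range is refused whole. The fingers move at their own pace and stop on an object; "grip_force" is the grip in N (left out, the last holds). Time passes only in rows, so rows that repeat a pose let the fingers close. It gives the time, the measured TCP pose, the force, the opening and the grip force at its end, in the units of the state.
- robot.get_obs(): the state, without advancing time (a new reading comes with each control period).
- robot.camera(name): name is "side" or "top"; returns the picture (384x512x3 uint8, red, green, blue); there is no depth.
- robot.camera_info(name): a dict with "fx", "fy", "cx", "cy" (pixels), "R" (3x3) and "t" (3): a world point X has camera coordinates R X + t. Camera axes: x right, y down, z forward; pixel columns grow to the right and rows downward; lengths in m; the calibration is good to about 2 mm. A picture is of the moment at which its call begins. camera_info takes no time and is no camera call.
- robot.close_job(): hands the job in; it is judged then, once.
Trained networks look in the newest picture that a camera, given by its name, has taken for a name from the list of things; names that differ only in an ending like _2 or _b are one class to them, and where a whole thing is asked for, a point or a joint stands for the part that bears it (a point fixed in the world has none). Each returns a list of dicts, best first, with "conf" (0 to 1); they miss things now and then, are a little off and sometimes report something else, mostly with a low value. They report only what shows in the picture. A call takes as long as a camera call. They do not tell look-alikes from the thing itself.
- robot.boxes_of(camera, query): "xyz" ([x, y, z] in m, in the coordinates of the camera as it stood for that picture, good to about 4 mm: the middle of the surface that is visible of it).
- robot.trace(camera, query): "pixels" (384x512 bool, what is visible of it).
- robot.landmark_of(camera, query): "xyz" ([x, y, z] in m, in the coordinates of the camera as it stood for that picture, good to about 4 mm: a listed point, or the origin of a listed thing).
The state is a dict: "t": time; "joint_positions": joint angles; "qd": joint speeds; "joint_torque": joint torques, N m; "tool_pos": TCP position; "tcp_rot": TCP orientation; "wrist_force": force on the tool from outside, world axes, zero at the start; "wrist_torque": the same for the moment, N m; "gripper_width": finger opening in m; "grasp_force": force on a finger pad.
Only numpy, scipy, OpenCV 4.12 (cv2) and the standard library are available. Lean on these libraries where they do the work, as an engineer would, in place of code of your own. Each camera call takes 0.05 s, during which the arm holds its last target. There are 200 camera calls.

### The job

The retaining ring over the field lens of the microscope illuminator is only started in its thread. Take the red-handled two-pin spanner out of its wooden stand, find the ring's two holes with the pins, and turn the ring clockwise until it beds down on the lens and is nipped up: firm, not forced, pressing only lightly and keeping off the glass. Then stand the spanner back in its stand, pins in the holes, and leave the other things as they are.

Things in the scene. Friction and masses are not known exactly. Their poses are not given: they have to be found in the camera images.
- illuminator: Microscope illuminator, fixed to the bench: grey square foot 104 x 104 x 10 mm, upright black barrel 72 mm wide (78 mm at the knurled iris ring; a thin iris lever stands 55 mm out on the -x side). In its open top, a recess 54 mm wide, lie the aluminium retaining ring and the lens. Origin: centre of the foot's underside, on the barrel's axis; z up, x and y along the foot's edges.
- rim (a point): Centre of the barrel's rim, 60 mm above the bench, 5 mm above the ring's face. Where the ring's holes stand is not measured, each thread starts elsewhere: at the start the line through both holes is turned counter-clockwise from the illuminator's y axis by anything from -0.3 to 1.3 rad. Find them by sliding the pins round on the ring under a light push, or by looking.
- ring_face (a point): Point on the barrel's axis at the height of the retaining ring's upper face, 55 mm above the bench; axes as the illuminator's (not turning). Ring: 52 mm outside, 29 mm bore, 5 mm thick, two round holes 5.6 mm wide, facing each other across the bore, 20 mm from the axis; a solid floor lies 7 mm below the ring's face. A push under 6 N does not drag the ring round.
- tightness (a joint): How far, in rad, the ring has been turned clockwise (from above) after meeting the lens, against the cushion under it. The ring first runs 0.5 to 0.9 rad (not measured) at about 0.1 N m with tightness at 0; on the lens it resists 0.18 N m and 0.15 N m more per 0.1 rad. Let go, it stays, or springs back to about 0.12. Nipped up is 0.03 to 0.20, best 0.1: a rise of about 0.2 N m over the free run.
- lens: Glass field lens inside the ring's bore, 28 mm wide, its crown 2 mm below the ring's face. Not to be touched. Origin on the barrel's axis at the bench's level.
- spanner: Two-pin spanner, 92 mm tall, about 0.2 kg, upright in its stand. Two 4 mm steel pins with round ends, 12.5 mm long, point down, 20 mm either side along its y axis; above them a dark crossbar 18 x 51 x 10 mm, a shank, and from z 38.5 to 92.5 mm a red flat handle, 18 mm (x) by 28 mm (y). Origin: midway between the pin tips, z up the handle. Half a turn changes nothing.
- pin_tips (a point): Point midway between the two pin tips of the spanner (the same as its origin).
- spanner_grip (a point): Point on the spanner's axis in the handle, 66 mm above the pin tips, where to grip it; close the fingers along the spanner's x axis (18 mm) or y axis (28 mm).
- stand: Fixed wooden tool stand 70 (x) x 100 (y) x 30 mm, with two round holes 10 mm wide and 16 mm deep in its top, 20 mm either side of its centre along its y axis. The spanner stands with its pins in these holes and its crossbar flat on the top. Origin: centre of the underside.
- stand_seat (a point): Centre of the stand's top face, 30 mm up, midway between the two holes; when the spanner is home its pin tips are 12.5 mm below this point.
- eyepiece: Bystander: black microscope eyepiece standing upright, 33 mm wide, 50 mm tall; origin at its foot.
- objective: Bystander: chromed objective standing upright, 24 mm wide, 42 mm tall; origin at its foot.
- spare_ring: Bystander: loose plain aluminium spacer ring lying flat, 51 mm wide, 6 mm thick; origin at its underside.
- slide_box: Bystander: blue slide box 80 x 35 x 30 mm; origin at its underside.
- dropper: Bystander: small amber dropper bottle, 32 mm wide, 75 mm tall; origin at its foot.
- wash_bottle: Bystander: white plastic bottle with red cap, 64 mm wide, 160 mm tall; origin at its foot.
- screwdriver: Bystander: screwdriver lying on the bench, 150 mm long; origin at its underside.
There are look-alikes about, which are no part of the job. What is shaped like the spanner but orange or purple is not meant.

How it is judged:
On the way, in this order (a step that is already met when the one before it is completed fails the run):
1. the spanner's pins are down in the ring's holes (tips at least 2.5 mm below the ring's face, on its axis) (z of pin_tips in the frame of ring_face below -0.0025 m and horizontal distance between pin_tips and ring_face below 0.003 m), for 0.2 s.
2. the ring is nipped up by the spanner (tightness over 0.03) with the pins in the holes (all of step 1 and value of joint tightness above 0.03 rad), for 0.2 s.
At the end, for the whole second after the job is handed in: The retaining ring is nipped up (tightness between 0.03 and 0.20 rad); the spanner stands at rest in its stand, within 6 mm of the middle, its pins at least 9.5 mm down in the holes, upright within 0.08 rad (value of joint tightness between 0.03 and 0.2 rad and horizontal distance between spanner and stand_seat below 0.006 m and z of pin_tips in the frame of stand_seat below -0.0095 m and angle between spanner's own z axis and vertical below 0.08 rad and linear speed of spanner below 0.02 m/s); the robot touches nothing.
It fails at once if the ring is forced: turned more than 0.20 rad past the lens (value of joint tightness above 0.2 rad).
It fails at once if the spanner bears on the illuminator (pressing or turning) with more than 25 N (contact force between spanner and illuminator above 25 N).
It fails at once if the spanner or the hand presses on the lens with more than 1 N (contact force between any of spanner, the fingers and lens above 1 N).
It fails at once if the gripper bears on the illuminator (contact force between the fingers and illuminator above 10 N).
It fails at once if a bystander is moved by more than 20 mm (distance of any of eyepiece, objective, spare_ring, slide_box, dropper, wash_bottle, screwdriver from where it was at the start of the episode above 0.02 m).
It also fails if it takes over 72 s, if anything falls off the work surface, if the arm or the gripper's body presses on something with over 40 N, if the wrist force passes 120 N, or if a joint passes its speed limit or range.

## Working session

There is one attempt and no reset: what is moved stays moved. The work goes in short steps, Python scripts to look and compute and a tool call to move; the robot and the scene stay as the last step left them, time stands still between calls to the robot, and variables do not carry over. Pictures are saved under pics/ and viewed, at most 10 in all, crops included, and the job is handed in when it is done.

Besides the shell and the picture viewer there is one more tool, called after "Emit:" by a JSON object that holds its "op" and its "data". play_rows: Moves the arm, as the interface text tells. Its arguments: {"type":"object","properties":{"moves":{"type":"array","items":{"type":"array","items":{"type":"number"}}},"grip_force":{"type":"number"}},"required":["moves"]}

```bash
mkdir -p pics; cat > h.py <<'E'
from workcell import robot
import numpy as np, cv2
def w(cam,p):
    i=robot.camera_info(cam); return np.array(i["R"]).T@(np.array(p)-np.array(i["t"]))
def proj(cam,X):
    i=robot.camera_info(cam); c=np.array(i["R"])@np.array(X)+np.array(i["t"]); return np.array([i["fx"]*c[0]/c[2]+i["cx"],i["fy"]*c[1]/c[2]+i["cy"]])
def ray(cam,u,v,z):
    i=robot.camera_info(cam); R=np.array(i["R"]); o=-R.T@np.array(i["t"]); d=R.T@np.array([(u-i["cx"])/i["fx"],(v-i["cy"])/i["fy"],1]); return o+d*(z-o[2])/d[2]
def snap(cam,f):
    im=robot.camera(cam)[:,:,::-1].copy(); cv2.imwrite(f,im); return im
E
python3 - <<'E'
from h import *
a=snap("top","pics/t0.png"); b=snap("side","pics/s0.png")
cv2.imwrite("pics/both0.png",cv2.resize(np.hstack([a,b]),(800,300)))
for c in("top","side"):
    i=robot.camera_info(c); print(c,i["fx"],-np.array(i["R"]).T@np.array(i["t"]))
    for q in("illuminator","rim","spanner","spanner_grip","stand_seat","stand"):
        for d in robot.landmark_of(c,q): print(c,q,round(d["conf"],2),w(c,d["xyz"]).round(4),proj(c,w(c,d["xyz"])).round(0))
E
```

```text
top 460.25163442052764 [0.30418699 0.01806001 1.29141001]
top illuminator 0.76 [ 0.572 -0.202  0.   ] [327. 183.]
top rim 0.68 [ 0.5699 -0.2009  0.0625] [331. 179.]
top rim 0.26 [ 0.5706 -0.2017  0.0011] [327. 184.]
top spanner 0.74 [ 0.5709 -0.2011  0.0035] [327. 183.]
top spanner 0.72 [0.3877 0.1991 0.0012] [184. 246.]
top spanner 0.6 [0.486  0.1893 0.0159] [189. 210.]
top spanner 0.53 [ 0.5943  0.186  -0.0013] [192. 173.]
top spanner_grip 0.73 [0.4915 0.1917 0.0323] [187. 207.]
top spanner_grip 0.53 [0.492  0.1903 0.0825] [185. 204.]
top spanner_grip 0.53 [0.5966 0.1815 0.0643] [191. 167.]
top spanner_grip 0.46 [0.4668 0.3089 0.0617] [142. 214.]
top spanner_grip 0.45 [ 0.5691 -0.202   0.0634] [331. 179.]
top stand_seat 0.82 [0.4931 0.1901 0.0315] [188. 206.]
top stand 0.73 [ 0.4907  0.1914 -0.0024] [189. 209.]
top stand 0.7 [0.4921 0.1913 0.0305] [187. 207.]
side 365.3805882377107 [0.1962697  0.63480585 0.55469297]
side illuminator 0.8 [ 5.685e-01 -2.015e-01 -1.000e-04] [274. 178.]
side rim 0.35 [ 7.203e-01 -1.278e-01  2.000e-04] [217. 178.]
side spanner 0.83 [0.4671 0.3068 0.0016] [207. 324.]
side spanner 0.81 [ 0.3877  0.1936 -0.0013] [274. 296.]
side spanner 0.67 [0.4929 0.1856 0.016 ] [229. 269.]
side spanner 0.38 [ 0.5701 -0.2012  0.0555] [274. 162.]
side spanner_grip 0.86 [0.4653 0.3086 0.0662] [204. 300.]
side spanner_grip 0.82 [0.3874 0.1987 0.0652] [274. 273.]
side spanner_grip 0.59 [0.4904 0.1857 0.0768] [228. 247.]
side spanner_grip 0.59 [0.5892 0.1828 0.0663] [188. 235.]
side stand_seat 0.67 [0.4867 0.1896 0.0273] [230. 267.]
side stand_seat 0.66 [ 0.4526  0.0061 -0.0044] [282. 232.]
side stand 0.73 [ 0.4865  0.1875 -0.002 ] [231. 277.]
```

View pics/t0.png

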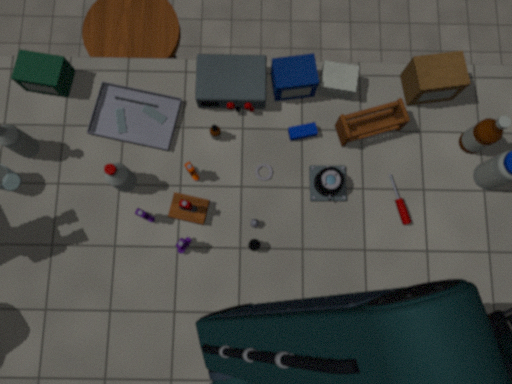

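View pics/s0.png

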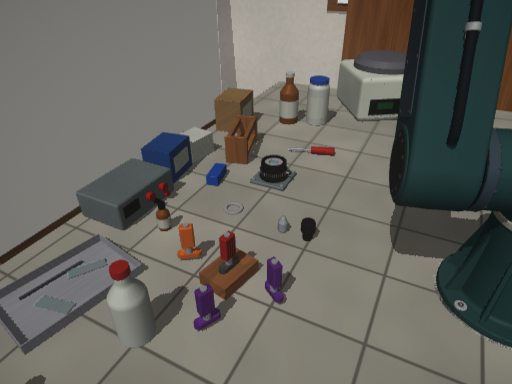

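The top view shows the red spanner in its stand at about (187,207), orange and purple look-alikes around it, and the illuminator at (329,181). Next I'll get the yaws and a close look at the ring.

```bash
python3 - <<'E'
from h import *
a=cv2.imread("pics/t0.png")
c1=cv2.resize(a[183:233,162:212],(400,400),interpolation=cv2.INTER_CUBIC)
c2=cv2.resize(a[155:205,304:354],(400,400),interpolation=cv2.INTER_CUBIC)
cv2.imwrite("pics/c0.png",cv2.convertScaleAbs(np.hstack([c1,c2]),alpha=1.6))
def quad(m,z,n):
    c=max(cv2.findContours(m.astype(np.uint8),0,2)[0],key=cv2.contourArea)
    r=cv2.minAreaRect(c); P=np.array([ray("top",*p,z)[:2] for p in cv2.boxPoints(r)])
    e=P[1]-P[0]; f=P[2]-P[1]
    print(n,"centre",P.mean(0).round(4),"len",np.linalg.norm(e).round(3),np.linalg.norm(f).round(3),"ang",np.degrees(np.arctan2(e[1],e[0])).round(1),np.degrees(np.arctan2(f[1],f[0])).round(1))
robot.camera("top")
for q,z in(("stand",.03),("illuminator",.01)):
    for d in robot.trace("top",q)[:2]: print(d["conf"],d["pixels"].sum()); quad(d["pixels"],z,q)
hsv=cv2.cvtColor(a,cv2.COLOR_BGR2HSV)
m=np.zeros(a.shape[:2],bool); m[160:205,304:354]=1
E
```

```text
0.82 733
stand centre [0.489  0.1873] len 0.073 0.103 ang -11.1 -103.2
0.2 235
stand centre [ 0.5778 -0.2052] len 0.051 0.052 ang -89.0 178.8
0.77 1312
illuminator centre [ 0.5692 -0.2015] len 0.106 0.102 ang -89.0 178.6
0.32 142
illuminator centre [0.4978 0.1931] len 0.025 0.052 ang -15.7 -107.6
```

View pics/c0.png

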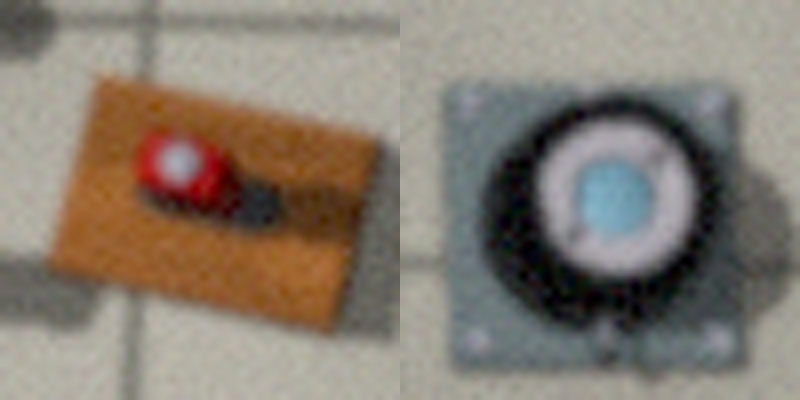

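The crop shows the stand turned about -13° and the spanner along it. The ring's two holes are at crop (575,232) and (657,155), and the iris lever is at the bottom, so illuminator yaw is about 0.

```bash
python3 - <<'E'
from h import *
from scipy.spatial.transform import Rotation as R
o=robot.get_obs(); print(o["t"],o["tool_pos"],R.from_quat(o["tcp_rot"]).as_matrix().round(3),o["wrist_torque"],o["wrist_force"])
p=[ray("top",304+(x-400)/8-.5+.0625,155+y/8-.5+.0625,.055) for x,y in((575,232),(657,155))]
print(p,(p[0]+p[1])/2,p[1]-p[0])
a=cv2.imread("pics/t0.png").astype(int)
for n,m,z in(("ring",a[:,:,2]>95,.055),("red",(a[:,:,2]>1.8*a[:,:,1])&(a[:,:,2]>1.8*a[:,:,0]),.11)):
    k=np.zeros(m.shape,np.uint8); 
    if n=="ring": k[168:192,319:343]=m[168:192,319:343]
    else: k[195:215,175:200]=m[195:215,175:200]
    c=np.vstack([c for c in cv2.findContours(k,0,1)[0] if len(c)>8])
    (x,y),r=cv2.minEnclosingCircle(c); el=cv2.fitEllipse(c); print(n,(x,y),r,el,ray("top",x,y,z),ray("top",*el[0],z), r/460*(1.29-z))
E
```

```text
0.85 [ 0.23241874 -0.55312552  0.24166121] [[ 0.922  0.387 -0.   ]
 [ 0.387 -0.922  0.   ]
 [ 0.    -0.    -1.   ]] [-0.0460968  -0.06493929 -0.0141843 ] [ 1.46601277 -0.05253736  0.02305594]
[array([ 0.55921778, -0.18804109,  0.055     ]), array([ 0.58680079, -0.21677676,  0.055     ])] [ 0.57300929 -0.20240893  0.055     ] [ 0.027583   -0.02873566  0.        ]
ring (330.5, 179.0) 8.558721542358398 ((330.49200439453125, 179.02880859375), (14.692892074584961, 15.375618934631348), 140.37399291992188) [ 0.57227207 -0.20219236  0.055     ] [ 0.5721906  -0.20216888  0.055     ] 0.02297830674959266
red (184.875, 204.1875) 7.214723110198975 ((185.10829162597656, 203.96266174316406), (9.128582954406738, 13.986845970153809), 111.28604125976562) [0.48706657 0.18692186 0.11      ] [0.48766583 0.186344   0.11      ] 0.018507333195727803
```

Emit:
{"op": "play_rows", "data": {"moves": [[80,130,370,0,0,0,-18],[80,130,370,0,0,0,-18],[80,130,370,0,0,0,-18],[80,130,370,0,0,0,-18],[80,130,370,0,0,0,-18],[80,130,370,0,0,0,-18],[80,130,370,0,0,0,-18],[80,130,370,0,0,0,-18],[80,130,370,0,0,0,-18],[80,130,370,0,0,0,-18],[80,130,370,0,0,0,-18],[80,130,370,0,0,0,-18]], "grip_force": 5}}

```text
t: 1.85
tool_pos: [0.3627, -0.1827, 0.2419]
tcp_rot: [0.999, 0.043, 0.0, 0.0]
wrist_force: [0.1, -0.7, 0.6]
gripper_width: 0.0799
grasp_force: 0.0
```

Emit:
{"op": "play_rows", "data": {"moves": [[80,126,371,0,0,0,-18],[80,126,371,0,0,0,-18],[80,126,371,0,0,0,-18],[80,126,371,0,0,0,-18],[80,126,371,0,0,0,-18],[80,126,371,0,0,0,-18],[80,126,371,0,0,0,-18],[80,126,371,0,0,0,-18],[80,126,371,0,0,0,-18],[80,126,371,0,0,0,-18],[80,126,371,0,0,0,-18],[80,126,371,0,0,0,-18]]}}

```text
t: 2.85
tool_pos: [0.49, 0.1881, 0.2413]
tcp_rot: [0.993, -0.114, 0.0, 0.0]
wrist_force: [0.6, 0.1, -0.3]
gripper_width: 0.08
grasp_force: 0.0
```

```bash
python3 - <<'E'
from h import *
o=robot.get_obs(); print(o["tool_pos"],o["tcp_rot"],proj("side",o["tool_pos"]))
b=snap("side","pics/s1.png"); a=snap("top","pics/t1.png")
cv2.imwrite("pics/b1.png",cv2.resize(b[140:340,110:350],None,fx=2.5,fy=2.5,interpolation=2))
E
```

```text
[0.48997789 0.18811146 0.24130977] [ 9.93469709e-01 -1.14095731e-01  2.64757094e-04  1.78076644e-04] [222.70048568 174.19818589]
```

View pics/b1.png

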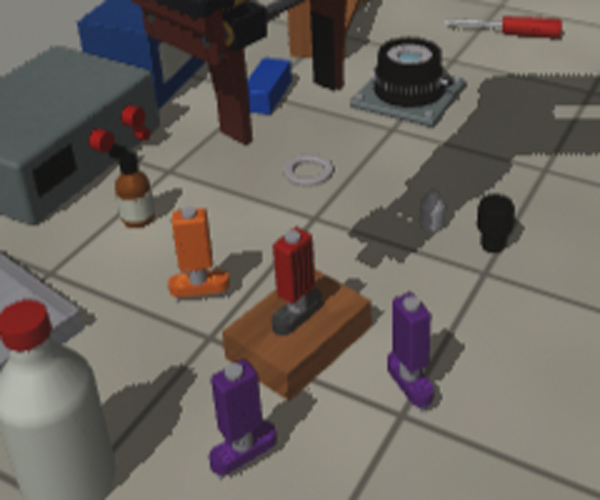

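The side view (crop) shows the spanner undisturbed below the open fingers. I'll descend and centre it lightly along its y axis.

Emit:
{"op": "play_rows", "data": {"moves": [[70,-1,0,-60,0,0,0],[60,-1,0,-110,0,0,0],[60,-1,0,-140,0,0,0],[60,-1,0,-156,0,0,0],[60,-1,0,-158,0,0,0],[60,-1,0,-158,0,0,0],[40,-1,0,-158,0,0,0],[34,-1,0,-158,0,0,0],[30,-1,0,-158,0,0,0],[28,-1,0,-158,0,0,0],[27,-1,0,-158,0,0,0],[27,-1,0,-158,0,0,0]], "grip_force": 3}}

```text
t: 3.95
tool_pos: [0.4883, 0.1883, 0.0846]
tcp_rot: [0.993, -0.115, 0.001, -0.001]
wrist_force: [-0.1, 0.0, 4.8]
gripper_width: 0.0278
grasp_force: 3.0
```

Emit:
{"op": "play_rows", "data": {"moves": [[25,0,0,0,0,0,0],[25,0,0,0,0,0,0],[25,0,0,0,0,0,0],[25,0,0,0,0,0,0]]}}

```text
t: 4.28
tool_pos: [0.4881, 0.1883, 0.0839]
tcp_rot: [0.993, -0.115, 0.001, -0.0]
wrist_force: [0.5, 2.7, 4.1]
gripper_width: 0.0276
grasp_force: 3.0
```

```bash
python3 - <<'E'
from h import *
o=robot.get_obs(); print(o["t"],o["tool_pos"],o["gripper_width"],o["grasp_force"],o["wrist_force"],o["wrist_torque"])
E
```

```text
4.2833 [0.4880597  0.1883299  0.08392933] 0.027588869925124132 3.0002126656472683 [0.51788356 2.69082998 4.12382073] [ 0.56460596 -0.16893159 -0.00179297]
```

Emit:
{"op": "play_rows", "data": {"moves": [[40,0,0,0,0,0,0],[60,0,0,0,0,0,0],[60,0,0,0,0,0,7],[60,0,0,0,0,0,14],[60,0,0,0,0,0,21],[60,0,0,0,0,0,28],[60,0,0,0,0,0,35],[60,0,0,0,0,0,42],[60,0,0,0,0,0,49],[60,0,0,0,0,0,56],[60,0,0,0,0,0,63],[60,0,0,0,0,0,70]]}}

```text
t: 5.28
tool_pos: [0.4864, 0.1874, 0.083]
tcp_rot: [0.878, 0.478, -0.001, -0.0]
wrist_force: [0.3, -0.1, 0.6]
gripper_width: 0.0597
grasp_force: 0.0
```

Emit:
{"op": "play_rows", "data": {"moves": [[60,0,0,0,0,0,7],[60,0,0,0,0,0,14],[60,0,0,0,0,0,20],[60,0,0,0,0,0,20],[60,0,0,0,0,0,20]]}}

```text
t: 5.7
tool_pos: [0.4867, 0.1876, 0.0831]
tcp_rot: [0.785, 0.62, -0.001, -0.0]
wrist_force: [-0.1, 0.2, 0.1]
gripper_width: 0.06
grasp_force: 0.0
```

```bash
python3 - <<'E'
from h import *
o=robot.get_obs(); print(o["t"],o["tool_pos"],o["tcp_rot"],o["gripper_width"],o["wrist_force"],o["wrist_torque"])
E
```

```text
5.7 [0.48666972 0.18757236 0.08314111] [ 7.84705132e-01  6.19868611e-01 -8.13875551e-04 -3.13449843e-04] 0.060041599569252424 [-0.1176764   0.21915974  0.1188817 ] [-0.01692942 -0.07318649  0.00136253]
```

Emit:
{"op": "play_rows", "data": {"moves": [[40,1,1,0,0,0,0],[30,1,1,0,0,0,0],[24,1,1,0,0,0,0],[20,1,1,0,0,0,0],[18,1,1,0,0,0,0],[17,1,1,0,0,0,0],[16,1,1,0,0,0,0],[16,1,1,0,0,0,0],[16,1,1,0,0,0,0]], "grip_force": 5}}

```text
t: 6.45
tool_pos: [0.4885, 0.1889, 0.0837]
tcp_rot: [0.784, 0.621, 0.0, -0.0]
wrist_force: [0.5, -0.9, 0.7]
gripper_width: 0.0178
grasp_force: 5.0
```

Emit:
{"op": "play_rows", "data": {"moves": [[15,0,0,0,0,0,0],[15,0,0,0,0,0,0],[15,0,0,0,0,0,0],[15,0,0,0,0,0,0]], "grip_force": 45}}

```text
t: 6.78
tool_pos: [0.4885, 0.1889, 0.0837]
tcp_rot: [0.784, 0.621, 0.0, -0.0]
wrist_force: [0.3, 0.0, -0.2]
gripper_width: 0.0179
grasp_force: 45.0
```

```bash
python3 - <<'E'
from h import *
o=robot.get_obs(); print(o["t"],o["tool_pos"],o["tcp_rot"],o["gripper_width"],o["grasp_force"],o["wrist_force"],o["wrist_torque"])
E
```

```text
6.7833 [0.48846546 0.18888324 0.0836574 ] [ 7.83740856e-01  6.21087973e-01  1.06679154e-05 -1.69141558e-05] 0.017859312041074667 45.0001323223114 [ 0.3058993   0.04733149 -0.15019888] [-0.04051478 -0.11097029 -0.04941444]
```

Emit:
{"op": "play_rows", "data": {"moves": [[15,0,0,10,0,0,0],[15,0,0,40,0,0,0],[15,0,0,80,0,0,0],[15,4,-20,110,0,0,5],[15,11,-55,125,0,0,12],[15,20,-95,125,0,0,19],[15,28,-133,125,0,0,26],[15,37,-172,125,0,0,33],[15,46,-212,125,0,0,40],[15,54,-252,125,0,0,47],[15,62,-290,125,0,0,54],[15,71,-330,125,0,0,57]]}}

```text
t: 7.78
tool_pos: [0.556, -0.1298, 0.2092]
tcp_rot: [0.39, 0.921, 0.0, -0.0]
wrist_force: [1.1, 0.3, -1.8]
gripper_width: 0.0178
grasp_force: 45.0
```

Emit:
{"op": "play_rows", "data": {"moves": [[15,10,-45,0,0,0,0],[15,13,-60,-20,0,0,0],[15,13,-61,-50,0,0,0],[15,13,-61,-65,0,0,0],[15,13,-61,-65,0,0,0],[15,13,-61,-65,0,0,0]]}}

```text
t: 8.28
tool_pos: [0.5687, -0.189, 0.1432]
tcp_rot: [0.393, 0.92, 0.0, -0.001]
wrist_force: [-0.2, -0.9, -0.5]
gripper_width: 0.0179
grasp_force: 45.0
```

```bash
python3 - <<'E'
from h import *
from scipy.spatial.transform import Rotation as R
o=robot.get_obs(); print(o["t"],o["tool_pos"],R.from_quat(o["tcp_rot"]).as_matrix().round(3),o["gripper_width"],o["grasp_force"],o["wrist_force"],o["wrist_torque"])
p=o["tool_pos"]-[0,0,.0662]; print(proj("side",p),proj("side",[.5725,-.2022,.06]))
b=snap("side","pics/s2.png"); a=snap("top","pics/t2.png")
for c in("side","top"):
  robot.camera(c)
  for q in ("pin_tips","rim","illuminator"):
    for d in robot.landmark_of(c,q): print(c,q,round(d["conf"],2),w(c,d["xyz"]).round(4))
cv2.imwrite("pics/b2.png",np.hstack([cv2.resize(b[100:200,225:325],None,fx=4,fy=4,interpolation=2),cv2.resize(a[135:235,280:380],None,fx=4,fy=4,interpolation=2)]))
E
```

```text
8.2833 [ 0.56868775 -0.18903517  0.14322292] [[-0.692  0.722 -0.002]
 [ 0.722  0.692  0.001]
 [ 0.003 -0.001 -1.   ]] 0.017904272213475996 44.99958515167236 [-0.18049976 -0.85387446 -0.49901022] [ 0.03194592 -0.14583421  0.00093371]
[272.59332654 156.76455541] [273.22612337 159.85265938]
side pin_tips 0.93 [ 0.3817  0.1969 -0.0057]
side pin_tips 0.66 [ 0.572  -0.1902  0.0799]
side pin_tips 0.59 [ 0.4634  0.3016 -0.0012]
side pin_tips 0.55 [0.5917 0.1844 0.0007]
side rim 0.76 [ 0.5764 -0.1992  0.0608]
side illuminator 0.92 [ 0.5682 -0.1985  0.0017]
top pin_tips 0.67 [0.4639 0.3083 0.0044]
top pin_tips 0.45 [ 0.5942  0.1782 -0.0028]
top illuminator 0.52 [0.4909 0.1904 0.0305]
```

View pics/b2.png

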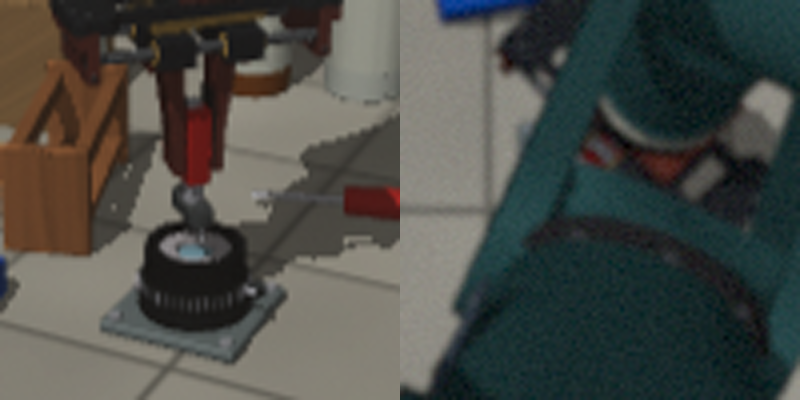

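The side crop shows the spanner upright in the fingers above the recess and the pins clear. I'll centre on the axis, then descend gently.

Emit:
{"op": "play_rows", "data": {"moves": [[15,3.8,-13.2,0,0,0,0],[15,3.8,-13.2,0,0,0,0],[15,3.8,-13.2,0,0,0,0],[15,3.8,-13.2,-8,0,0,0],[15,3.8,-13.2,-14,0,0,0],[15,3.8,-13.2,-17,0,0,0],[15,3.8,-13.2,-17,0,0,0],[15,3.8,-13.2,-17,0,0,0]]}}

```text
t: 9.45
tool_pos: [0.573, -0.2023, 0.126]
tcp_rot: [0.392, 0.92, 0.0, -0.001]
wrist_force: [-0.1, 0.5, -2.3]
gripper_width: 0.0179
grasp_force: 45.0
```

```bash
cat > o.py <<'E'
from h import *
o=robot.get_obs(); q=o["tcp_rot"]
print(round(o["t"],2),"pos",(np.array(o["tool_pos"])*1000).round(2),"yaw",round(np.degrees(2*np.arctan2(q[1],q[0]))-90,2),"w",round(o["gripper_width"]*1000,2),"F",np.round(o["wrist_force"],2),"T",np.round(o["wrist_torque"],3))
E
python3 o.py
```

```text
9.45 pos [ 573.01 -202.27  125.98] yaw 43.8 w 17.88 F [-0.06  0.54 -2.31] T [-0.011 -0.149  0.004]
```

Emit:
{"op": "play_rows", "data": {"moves": [[15,0,0,-2,0,0,0],[15,0,0,-4,0,0,0],[15,0,0,-5,0,0,0],[15,0,0,-5,0,0,0]]}}

```text
t: 9.78
tool_pos: [0.5733, -0.2025, 0.1214]
tcp_rot: [0.392, 0.92, -0.0, -0.0]
wrist_force: [0.7, 0.5, -1.7]
gripper_width: 0.0178
grasp_force: 45.0
```

Emit:
{"op": "play_rows", "data": {"moves": [[15,0,0,-0.5,0,0,0],[15,0,0,-1,0,0,0],[15,0,0,-1,0,0,0]]}}

```text
t: 10.03
tool_pos: [0.5736, -0.2026, 0.1208]
tcp_rot: [0.392, 0.92, -0.0, 0.0]
wrist_force: [0.9, 0.6, -1.2]
gripper_width: 0.0182
grasp_force: 45.0
```

```bash
python3 o.py
```

```text
10.03 pos [ 573.56 -202.64  120.83] yaw 43.79 w 18.23 F [ 0.93  0.56 -1.18] T [ 0.044 -0.103 -0.032]
```

Emit:
{"op": "play_rows", "data": {"moves": [[15,0,0,-0.5,0,0,0],[15,0,0,-1,0,0,0],[15,0,0,-1,0,0,0]]}}

```text
t: 10.28
tool_pos: [0.5736, -0.2027, 0.1203]
tcp_rot: [0.392, 0.92, -0.0, 0.0]
wrist_force: [-1.7, 1.2, 4.1]
gripper_width: 0.0177
grasp_force: 45.0
```

```bash
python3 o.py
```

```text
10.28 pos [ 573.64 -202.66  120.31] yaw 43.79 w 17.72 F [-1.71  1.15  4.08] T [ 0.165  0.195 -0.001]
```

Emit:
{"op": "play_rows", "data": {"moves": [[15,-0.5,0,0.2,0,0,0],[15,-0.5,0,0.2,0,0,0]]}}

```text
t: 10.45
tool_pos: [0.5734, -0.2026, 0.1204]
tcp_rot: [0.392, 0.92, 0.0, 0.001]
wrist_force: [-0.0, 0.3, 4.3]
gripper_width: 0.018
grasp_force: 45.0
```

Emit:
{"op": "play_rows", "data": {"moves": [[15,-0.5,0,0,0,0,0],[15,-0.5,0,0,0,0,0]]}}

```text
t: 10.62
tool_pos: [0.5732, -0.2027, 0.1203]
tcp_rot: [0.392, 0.92, 0.0, 0.001]
wrist_force: [1.3, 1.4, 4.9]
gripper_width: 0.0176
grasp_force: 45.0
```

Emit:
{"op": "play_rows", "data": {"moves": [[15,-0.5,0,0,0,0,0],[15,-0.5,0,0,0,0,0]]}}

```text
t: 10.78
tool_pos: [0.5728, -0.2028, 0.1202]
tcp_rot: [0.392, 0.92, 0.0, 0.001]
wrist_force: [1.7, 1.3, 5.4]
gripper_width: 0.0174
grasp_force: 45.0
```

Emit:
{"op": "play_rows", "data": {"moves": [[15,-0.5,0,0,0,0,0],[15,-0.5,0,0,0,0,0]]}}

```text
t: 10.95
tool_pos: [0.5712, -0.2026, 0.1196]
tcp_rot: [0.392, 0.92, -0.0, -0.0]
wrist_force: [1.2, 0.4, 0.4]
gripper_width: 0.0178
grasp_force: 45.0
```

```bash
python3 o.py
```

```text
10.95 pos [ 571.18 -202.56  119.61] yaw 43.8 w 17.79 F [1.23 0.35 0.43] T [ 0.157 -0.307 -0.06 ]
```

Emit:
{"op": "play_rows", "data": {"moves": [[15,0,0,-0.5,0,0,0],[15,0,0,-0.8,0,0,0],[15,0,0,-0.8,0,0,0]]}}

```text
t: 11.2
tool_pos: [0.5705, -0.2017, 0.118]
tcp_rot: [0.393, 0.92, 0.0, -0.001]
wrist_force: [1.8, 3.7, -4.1]
gripper_width: 0.0181
grasp_force: 45.0
```

```bash
python3 o.py
```

```text
11.2 pos [ 570.5  -201.71  117.99] yaw 43.77 w 18.14 F [ 1.78  3.69 -4.14] T [ 0.687 -0.534 -0.066]
```

Emit:
{"op": "play_rows", "data": {"moves": [[15,0.2,0.4,-0.7,0,0,0],[15,0.2,0.4,-1.5,0,0,0],[15,0.2,0.4,-1.5,0,0,0]]}}

```text
t: 11.45
tool_pos: [0.5711, -0.2017, 0.117]
tcp_rot: [0.392, 0.92, 0.0, -0.001]
wrist_force: [1.0, 2.7, -2.6]
gripper_width: 0.0178
grasp_force: 45.0
```

```bash
python3 o.py
```

```text
11.45 pos [ 571.06 -201.69  117.  ] yaw 43.79 w 17.76 F [ 0.95  2.71 -2.62] T [ 0.772 -0.242 -0.065]
```

Emit:
{"op": "play_rows", "data": {"moves": [[15,0.1,0.4,-0.7,0,0,0],[15,0.1,0.4,-1.2,0,0,0],[15,0.1,0.4,-1.2,0,0,0],[15,0.1,0.4,-1.2,0,0,0]]}}

```text
t: 11.78
tool_pos: [0.5714, -0.2016, 0.1162]
tcp_rot: [0.392, 0.92, -0.0, -0.0]
wrist_force: [-0.7, 3.3, -1.0]
gripper_width: 0.0174
grasp_force: 45.0
```

```bash
python3 o.py
```

```text
11.78 pos [ 571.38 -201.61  116.17] yaw 43.79 w 17.39 F [-0.65  3.27 -1.  ] T [ 0.684 -0.076 -0.001]
```

Emit:
{"op": "play_rows", "data": {"moves": [[15,0,0.3,0,0,0,0],[15,0,0.3,0,0,0,-2],[15,0,0.3,0,0,0,-5],[15,0,0.3,0,0,0,-8],[15,0,0.3,0,0,0,-10],[15,0,0.3,0,0,0,-10]], "grip_force": 60}}

```text
t: 12.28
tool_pos: [0.5715, -0.2015, 0.1162]
tcp_rot: [0.471, 0.882, -0.0, -0.0]
wrist_force: [-1.0, 3.0, -1.9]
gripper_width: 0.0175
grasp_force: 60.0
```

```bash
python3 o.py
```

```text
12.28 pos [ 571.48 -201.47  116.2 ] yaw 33.74 w 17.46 F [-0.96  3.03 -1.91] T [ 0.574 -0.007  0.065]
```

Emit:
{"op": "play_rows", "data": {"moves": [[15,0,0,0,0,0,-2.5],[15,0,0,0,0,0,-5],[15,0,0,0,0,0,-5]]}}

```text
t: 12.53
tool_pos: [0.5714, -0.2015, 0.1162]
tcp_rot: [0.509, 0.861, -0.0, -0.0]
wrist_force: [-1.0, 2.9, -2.0]
gripper_width: 0.0177
grasp_force: 60.0
```

```bash
python3 o.py
```

```text
12.53 pos [ 571.44 -201.5   116.19] yaw 28.78 w 17.67 F [-1.04  2.9  -1.99] T [0.544 0.015 0.039]
```

```bash
cat > m.py <<'E'
from h import *
L=[]
for k in range(8):
    robot.camera("top"); o=robot.get_obs(); q=o["tcp_rot"]
    L.append(np.r_[np.array(o["tool_pos"])*1000,np.degrees(2*np.arctan2(q[1],q[0]))-90,o["wrist_force"],o["wrist_torque"]])
L=np.array(L); print(round(o["t"],2),"xyz",L.mean(0)[:3].round(2),"yaw",L.mean(0)[3].round(2),"F",L.mean(0)[4:7].round(2),"T",L.mean(0)[7:].round(3),"sd",L.std(0)[9].round(3))
E
python3 m.py
```

```text
12.93 xyz [ 571.49 -201.49  116.23] yaw 28.87 F [-0.92  2.57 -1.5 ] T [0.534 0.13  0.031] sd 0.036
```

Emit:
{"op": "play_rows", "data": {"moves": [[15,0,0.3,0,0,0,-3],[15,0,0.5,0,0,0,-6],[15,0,0.5,0,0,0,-8],[15,0,0.5,0,0,0,-10],[15,0,0.5,0,0,0,-10]]}}

```text
t: 13.35
tool_pos: [0.5715, -0.2013, 0.1162]
tcp_rot: [0.582, 0.813, -0.0, -0.0]
wrist_force: [-1.7, 1.3, -3.0]
gripper_width: 0.0178
grasp_force: 60.0
```

```bash
python3 m.py
```

```text
13.75 xyz [ 571.58 -201.21  116.29] yaw 18.84 F [-2.04  0.77 -2.4 ] T [0.106 0.346 0.039] sd 0.014
```

Emit:
{"op": "play_rows", "data": {"moves": [[15,0,0,0,0,0,-1.5],[15,0,0,0,0,0,-3],[15,0,0,0,0,0,-3]]}}

```text
t: 14.0
tool_pos: [0.5716, -0.2011, 0.1163]
tcp_rot: [0.603, 0.797, -0.0, -0.0]
wrist_force: [-2.4, 0.1, -1.8]
gripper_width: 0.0179
grasp_force: 60.0
```

```bash
python3 m.py
```

```text
14.4 xyz [ 571.61 -201.08  116.31] yaw 15.83 F [-2.66 -0.06 -2.19] T [-0.045  0.456  0.064] sd 0.048
```

Emit:
{"op": "play_rows", "data": {"moves": [[15,-0.3,0,0,0,0,-1],[15,-0.4,0,0,0,0,-2],[15,-0.4,0,0,0,0,-2]]}}

```text
t: 14.65
tool_pos: [0.5715, -0.201, 0.1164]
tcp_rot: [0.618, 0.786, 0.0, 0.0]
wrist_force: [-1.6, -0.6, -2.7]
gripper_width: 0.0177
grasp_force: 60.0
```

```bash
python3 m.py
```

```text
15.05 xyz [ 571.48 -201.02  116.36] yaw 13.79 F [-1.54 -0.24 -2.61] T [-0.052  0.308  0.05 ] sd 0.044
```

Emit:
{"op": "play_rows", "data": {"moves": [[15,0,0,0,0,0,-1],[15,0,0,0,0,0,-2],[15,0,0,0,0,0,-2]]}}

```text
t: 15.3
tool_pos: [0.5714, -0.201, 0.1164]
tcp_rot: [0.631, 0.776, 0.0, 0.0]
wrist_force: [-0.6, -0.7, -2.9]
gripper_width: 0.018
grasp_force: 60.0
```

```bash
python3 m.py
```

```text
15.7 xyz [ 571.43 -201.01  116.37] yaw 11.79 F [-1.49 -0.23 -2.16] T [-0.049  0.218  0.031] sd 0.019
```

Emit:
{"op": "play_rows", "data": {"moves": [[15,0,0,0,0,0,-1],[15,0,0,0,0,0,-2],[15,0,0,0,0,0,-2]]}}

```text
t: 15.95
tool_pos: [0.5714, -0.201, 0.1164]
tcp_rot: [0.645, 0.764, 0.0, 0.0]
wrist_force: [-1.9, -0.4, -2.4]
gripper_width: 0.0181
grasp_force: 60.0
```

```bash
python3 m.py
```

```text
16.35 xyz [ 571.4  -201.    116.36] yaw 9.79 F [-1.25 -0.13 -2.07] T [-0.041  0.157  0.058] sd 0.033
```

Emit:
{"op": "play_rows", "data": {"moves": [[15,0,0,0,0,0,-1],[15,0,0,0,0,0,-2],[15,0,0,0,0,0,-2]]}}

```text
t: 16.6
tool_pos: [0.5714, -0.201, 0.1163]
tcp_rot: [0.658, 0.753, -0.0, -0.0]
wrist_force: [-1.1, -0.3, -1.7]
gripper_width: 0.018
grasp_force: 60.0
```

```bash
python3 m.py
```

```text
17.0 xyz [ 571.38 -201.    116.35] yaw 7.79 F [-1.02  0.12 -2.28] T [-0.038  0.111  0.072] sd 0.044
```

Emit:
{"op": "play_rows", "data": {"moves": [[15,0,0,0,0,0,-1],[15,0,0,0,0,0,-2],[15,0,0,0,0,0,-2]]}}

```text
t: 17.25
tool_pos: [0.5714, -0.201, 0.1163]
tcp_rot: [0.671, 0.741, -0.0, -0.0]
wrist_force: [-0.7, -0.6, -2.7]
gripper_width: 0.0177
grasp_force: 60.0
```

```bash
python3 m.py
```

```text
17.65 xyz [ 571.39 -200.99  116.34] yaw 5.79 F [-0.88 -0.13 -1.64] T [-0.043  0.1    0.066] sd 0.044
```

Emit:
{"op": "play_rows", "data": {"moves": [[15,0,0,0,0,0,-1],[15,0,0,0,0,0,-2],[15,0,0,0,0,0,-2]]}}

```text
t: 17.9
tool_pos: [0.5714, -0.201, 0.1164]
tcp_rot: [0.684, 0.73, -0.0, 0.0]
wrist_force: [-1.1, -0.8, -1.9]
gripper_width: 0.0175
grasp_force: 60.0
```

```bash
python3 m.py
```

```text
18.3 xyz [ 571.36 -201.    116.34] yaw 3.79 F [-0.6   0.2  -1.75] T [-0.017  0.07   0.054] sd 0.024
```

Emit:
{"op": "play_rows", "data": {"moves": [[15,0,0,0,0,0,-1],[15,0,0,0,0,0,-2],[15,0,0,0,0,0,-2]]}}

```text
t: 18.55
tool_pos: [0.5713, -0.201, 0.1163]
tcp_rot: [0.696, 0.718, -0.0, -0.0]
wrist_force: [-0.2, 0.9, -1.6]
gripper_width: 0.0177
grasp_force: 60.0
```

```bash
python3 m.py
```

```text
18.95 xyz [ 571.34 -200.98  116.33] yaw 1.79 F [-0.83 -0.1  -1.51] T [-0.031  0.051  0.064] sd 0.021
```

Emit:
{"op": "play_rows", "data": {"moves": [[15,0,0,0,0,0,-1],[15,0,0,0,0,0,-2],[15,0,0,0,0,0,-2]]}}

```text
t: 19.2
tool_pos: [0.5714, -0.201, 0.1163]
tcp_rot: [0.709, 0.705, -0.0, -0.0]
wrist_force: [-0.2, -0.3, -2.1]
gripper_width: 0.018
grasp_force: 60.0
```

```bash
python3 m.py
```

```text
19.6 xyz [ 571.33 -200.98  116.32] yaw -0.21 F [-0.55 -0.09 -2.  ] T [-0.026  0.047  0.077] sd 0.01
```

Emit:
{"op": "play_rows", "data": {"moves": [[15,0,0,0,0,0,-1],[15,0,0,0,0,0,-2],[15,0,0,0,0,0,-2]]}}

```text
t: 19.85
tool_pos: [0.5714, -0.201, 0.1163]
tcp_rot: [0.721, 0.693, -0.0, -0.0]
wrist_force: [1.1, -0.3, -1.3]
gripper_width: 0.0175
grasp_force: 60.0
```

```bash
python3 m.py
```

```text
20.25 xyz [ 571.34 -200.99  116.33] yaw -2.21 F [-0.47 -0.   -1.29] T [-0.032  0.01   0.062] sd 0.025
```

Emit:
{"op": "play_rows", "data": {"moves": [[15,0,0,0,0,0,-1],[15,0,0,0,0,0,-2],[15,0,0,0,0,0,-2]]}}

```text
t: 20.5
tool_pos: [0.5713, -0.201, 0.1163]
tcp_rot: [0.733, 0.68, -0.0, -0.0]
wrist_force: [-1.1, 0.5, -2.1]
gripper_width: 0.018
grasp_force: 60.0
```

```bash
python3 m.py
```

```text
20.9 xyz [ 571.34 -200.99  116.33] yaw -4.21 F [-0.79 -0.26 -1.66] T [-0.006  0.011  0.144] sd 0.024
```

Emit:
{"op": "play_rows", "data": {"moves": [[15,0,0,0,0,0,-1],[15,0,0,0,0,0,-2],[15,0,0,0,0,0,-2]]}}

```text
t: 21.15
tool_pos: [0.5713, -0.201, 0.1163]
tcp_rot: [0.745, 0.667, -0.0, -0.0]
wrist_force: [-0.2, -0.1, -1.7]
gripper_width: 0.0181
grasp_force: 60.0
```

```bash
python3 m.py
```

```text
21.55 xyz [ 571.33 -200.98  116.32] yaw -6.21 F [-0.19 -0.05 -1.3 ] T [-0.022  0.003  0.172] sd 0.024
```

Emit:
{"op": "play_rows", "data": {"moves": [[15,0,0,0,0,0,-1],[15,0,0,0,0,0,-2],[15,0,0,0,0,0,-2]]}}

```text
t: 21.8
tool_pos: [0.5713, -0.201, 0.1163]
tcp_rot: [0.756, 0.654, -0.0, -0.0]
wrist_force: [-0.2, -0.1, -2.7]
gripper_width: 0.0172
grasp_force: 60.0
```

```bash
python3 m.py
```

```text
22.2 xyz [ 571.34 -200.99  116.33] yaw -8.21 F [-0.42  0.17 -1.75] T [-0.028  0.005  0.208] sd 0.024
```

Emit:
{"op": "play_rows", "data": {"moves": [[15,0,0,0,0,0,-0.8],[15,0,0,0,0,0,-1.5],[15,0,0,0,0,0,-1.5]]}}

```text
t: 22.45
tool_pos: [0.5714, -0.201, 0.1163]
tcp_rot: [0.765, 0.644, -0.0, -0.0]
wrist_force: [-0.4, -0.3, -1.3]
gripper_width: 0.0175
grasp_force: 60.0
```

```bash
python3 m.py
```

```text
22.85 xyz [ 571.33 -200.99  116.33] yaw -9.71 F [-0.18  0.14 -1.59] T [-0.04   0.002  0.271] sd 0.031
```

Emit:
{"op": "play_rows", "data": {"moves": [[15,0,0,0,0,0,1.5],[15,0,0,0,0,0,3],[15,0,0,0,0,0,3]]}}

```text
t: 23.1
tool_pos: [0.5715, -0.201, 0.1164]
tcp_rot: [0.747, 0.665, 0.0, 0.0]
wrist_force: [0.1, -0.1, -1.7]
gripper_width: 0.0176
grasp_force: 60.0
```

```bash
python3 m.py
```

```text
23.5 xyz [ 571.4  -201.    116.34] yaw -6.75 F [ 0.19 -0.08 -1.59] T [-0.029 -0.069 -0.003] sd 0.015
```

Emit:
{"op": "play_rows", "data": {"moves": [[15,0,0,2,0,0,0],[15,0,0,5,0,0,0],[15,0,0,12,0,0,0],[15,0,0,40,0,0,0],[15,0,0,80,0,0,0],[15,-6,30,95,0,0,-2],[15,-14,65,95,0,0,-4],[15,-22,105,95,0,0,-6.5],[15,-30,143,95,0,0,-6.5],[15,-38,180,95,0,0,-6.5],[15,-46,217,95,0,0,-6.5],[15,-54,254,95,0,0,-6.5]]}}

```text
t: 24.5
tool_pos: [0.5168, 0.0546, 0.2123]
tcp_rot: [0.784, 0.621, 0.0, 0.0]
wrist_force: [0.5, 0.5, -2.1]
gripper_width: 0.0177
grasp_force: 60.0
```

```bash
python3 o.py
```

```text
24.5 pos [516.81  54.59 212.25] yaw -13.23 w 17.71 F [ 0.49  0.55 -2.13] T [-0.032 -0.041  0.008]
```

Emit:
{"op": "play_rows", "data": {"moves": [[15,-8,35,0,0,0,0],[15,-16,75,0,0,0,0],[15,-24,112,0,0,0,0],[15,-28,134,0,0,0,0],[15,-28.2,135,-10,0,0,0],[15,-28.2,135,-45,0,0,0],[15,-28.2,135,-80,0,0,0],[15,-28.2,135,-90,0,0,0],[15,-28.2,135,-90,0,0,0],[15,-28.2,135,-90,0,0,0]]}}

```text
t: 25.33
tool_pos: [0.4893, 0.1874, 0.1216]
tcp_rot: [0.784, 0.621, -0.0, -0.0]
wrist_force: [0.2, -0.2, -1.5]
gripper_width: 0.0174
grasp_force: 60.0
```

```bash
python3 m.py
```

```text
25.73 xyz [490.33 188.02 122.74] yaw -13.23 F [ 0.18  0.17 -1.65] T [-0.033 -0.066 -0.007] sd 0.022
```

Emit:
{"op": "play_rows", "data": {"moves": [[15,-1.5,1.2,-10,0,0,0],[15,-1.5,1.2,-20,0,0,0],[15,-1.5,1.2,-22,0,0,0],[15,-1.5,1.2,-22,0,0,0],[15,-1.5,1.2,-22,0,0,0],[15,-1.5,1.2,-22,0,0,0]]}}

```text
t: 26.23
tool_pos: [0.4877, 0.1892, 0.0992]
tcp_rot: [0.784, 0.621, -0.0, -0.0]
wrist_force: [0.7, 0.4, -2.0]
gripper_width: 0.0181
grasp_force: 60.0
```

```bash
python3 m.py
```

```text
26.63 xyz [487.83 189.26  99.51] yaw -13.21 F [ 0.29 -0.05 -1.56] T [-0.042 -0.061  0.004] sd 0.039
```

Emit:
{"op": "play_rows", "data": {"moves": [[15,0.6,0,-3,0,0,0],[15,0.6,0,-6,0,0,0],[15,0.6,0,-8,0,0,0],[15,0.6,0,-8,0,0,0]]}}

```text
t: 26.97
tool_pos: [0.4878, 0.1891, 0.0907]
tcp_rot: [0.784, 0.621, -0.001, -0.0]
wrist_force: [0.6, 0.7, -2.1]
gripper_width: 0.0177
grasp_force: 60.0
```

```bash
python3 m.py
```

```text
27.37 xyz [488.19 189.21  91.26] yaw -13.21 F [-0.12  0.18 -1.49] T [-0.047 -0.056  0.004] sd 0.036
```

The pins are 5 mm into the holes with no side force. I'll lower the spanner until the crossbar seats.

Emit:
{"op": "play_rows", "data": {"moves": [[15,0,0,-3,0,0,0],[15,0,0,-6,0,0,0],[15,0,0,-7.2,0,0,0],[15,0,0,-7.2,0,0,0]]}}

```text
t: 27.7
tool_pos: [0.488, 0.1892, 0.0838]
tcp_rot: [0.784, 0.621, -0.0, -0.0]
wrist_force: [-1.1, 0.1, -1.2]
gripper_width: 0.0175
grasp_force: 60.0
```

```bash
python3 m.py
```

```text
28.1 xyz [488.2  189.2   84.06] yaw -13.21 F [ 0.    0.12 -1.45] T [-0.021 -0.063  0.008] sd 0.022
```

Emit:
{"op": "play_rows", "data": {"moves": [[15,0,0,-0.5,0,0,0],[15,0,0,-0.8,0,0,0],[18,0,0,-0.8,0,0,0],[20,0,0,-0.8,0,0,0],[30,0,0,-0.8,0,0,0],[45,0,0,-0.8,0,0,0],[55,0,0,-0.8,0,0,0],[55,0,0,-0.8,0,0,0]], "grip_force": 5}}

```text
t: 28.77
tool_pos: [0.4883, 0.1892, 0.0833]
tcp_rot: [0.784, 0.621, -0.0, -0.0]
wrist_force: [-0.6, -0.9, 0.5]
gripper_width: 0.043
grasp_force: 0.0
```

```bash
python3 o.py
```

```text
28.77 pos [488.29 189.21  83.28] yaw -13.21 w 43.05 F [-0.61 -0.9   0.5 ] T [ 0.027 -0.068  0.026]
```

Emit:
{"op": "play_rows", "data": {"moves": [[55,0,0,20,0,0,0],[55,0,0,55,0,0,0],[55,0,0,95,0,0,0],[55,0,0,130,0,0,0],[55,0,0,150,0,0,0],[55,-20,-40,150,0,0,0],[55,-40,-80,150,0,0,0],[55,-60,-120,150,0,0,0],[55,-75,-150,150,0,0,0],[55,-75,-150,150,0,0,0],[55,-75,-150,150,0,0,0]]}}

```text
t: 29.68
tool_pos: [0.4123, 0.0377, 0.2334]
tcp_rot: [0.785, 0.619, -0.0, -0.0]
wrist_force: [-0.0, 0.4, -0.6]
gripper_width: 0.0554
grasp_force: 0.0
```

```bash
python3 o.py; python3 - <<'E'
from h import *
b=snap("side","pics/s3.png"); a=snap("top","pics/t3.png")
z=cv2.imread("pics/t0.png")
f=lambda i,y,x:cv2.resize(i[y:y+50,x:x+50],(266,266),interpolation=2)
t=np.hstack([f(z,183,162),f(a,183,162),f(a,155,304)])
s=cv2.resize(b[190:310,150:330],(450,300),interpolation=2)
k=np.zeros((300,798,3),np.uint8); k[:,:450]=s
cv2.imwrite("pics/b3.png",np.vstack([t,k]))
E
```

```text
29.68 pos [412.29  37.71 233.44] yaw -13.46 w 55.36 F [-0.    0.42 -0.56] T [-0.048 -0.047  0.019]
```

View pics/b3.png

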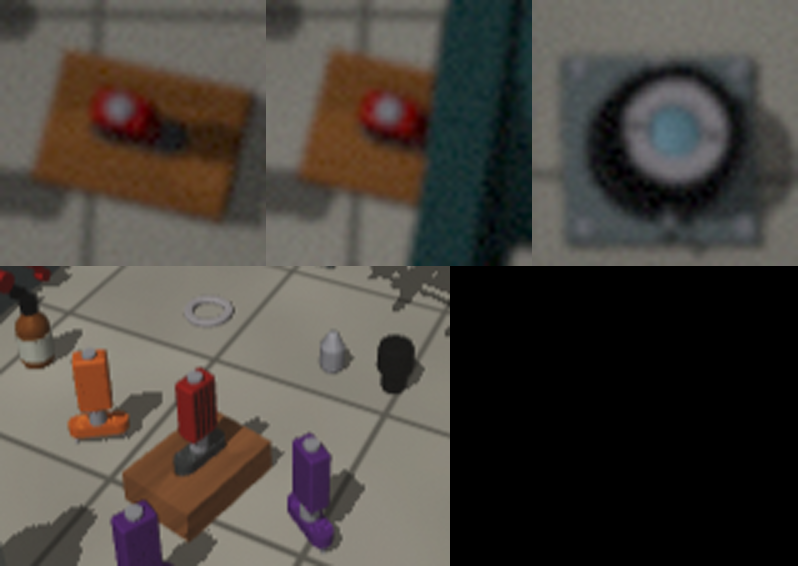

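The spanner stands upright in its stand, the ring's holes now lie near the y axis, and the other things are undisturbed. I'm handing the job in.

```bash
python3 -c "
from workcell import robot
print(robot.close_job())"
```

```text
the job is handed in; nothing more can be done
None
```

The ring is nipped up, with torque about 0.21 N m over the free run (tightness roughly 0.09 rad by estimate). The spanner is back upright in its stand, nothing else looked moved in the final pictures, and the job is handed in; no verdict came back.

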